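# Lock the keepsake box and hold the key turned

### The arm

A 6-joint arm with a two-finger parallel gripper is mounted at the origin on the work surface. World frame = base frame: x ahead of the robot, y to its left, z up, the work surface at z = 0. Lengths are in m, angles in degrees, forces in N, time in s.
With the tool pointing down it reaches from about 0.4 to 0.825 m from the base axis. Payload 7 kg.
Tool frame: the origin (TCP) lies midway between the tips of the shut fingers; the grasp point (between the pads) lies r.grasp_offset behind it (r.grasp_offset is the distance from the TCP to the grasp point, in m); z points along the fingers, y is the direction in which the jaws open and shut (so a half turn about z gives the same grasp; the last joint's range is limited). The gripper opens to 88 mm and grips with 3 to 60 N. Pads are 19 mm wide; open, the fingers measure 130 mm over their backs; the gripper's body (78 mm by 193 mm) begins 47 mm behind the grasp point.
Start: joints at [-56.373, 20.546, 0.682, 0, -70.136, -16.507], TCP at [0.199, -0.645, 0.197] pointing down, gripper open.
Joint ranges: [-176.03, 176.03], [-82.01, 121.73], [-58.28, 71.71], [-173.87, 95.51], [-174.79, -0.11], [-173.66, 173.66]. Speed limits (degrees/s): [136.94, 136.94, 172.46, 180, 180, 180].

### API

Orientations are given as [roll, pitch, yaw] about the fixed x, y, z axes, in that order (R = Rz(yaw) Ry(pitch) Rx(roll)).
In Python, from plant import status, imaging, r gives the robot as it stands.
- The arm moves only by the tool apply_moves, never from a script. Its argument "moves" is a list of rows, each a list of 6 numbers: the shift along the tool's x, y, z in units of 200 mm (1.0 is 200 mm), then the turn, a rotation vector about the tool's x, y, z in units of 90 degrees (1.0 is 90 degrees). In form: [[tx, ty, tz, rx, ry, rz], ...]. A call has 1 to 12 rows; each row is the pose to reach, as a shift and turn from the pose measured when the call began, along the tool's axes at that moment; what a row does not reach only later rows make up. A row lasts 1/8 s, in which the tool goes at most 62.5 mm and 10.7 degrees, less where a joint would pass 70% of its speed; a pose out of reach is approached as far as the arm can. A call with a number of a shift or a turn outside -1 to 1 is refused whole. A call with a gripper value outside its range is refused whole. "hand" is the closure, from -1 (fully open) to 1 (shut), set as the call begins (left out, the last holds). The fingers move at their own pace and stop on an object; "grip_force" is the grip in N (left out, the last holds). Time passes only in rows, so rows that repeat a pose let the fingers close. It gives the time, the measured TCP pose, the force and the opening at its end, in the units of the state.
- status.get_state(): the state, without advancing time (a new reading comes with each control period).
- imaging.capture(name): name is "side" or "top"; returns (picture, depth): 420x560x3 uint8, blue, green, red; 420x560 float32, m along the optical axis (not along the pixel's ray), 0 where there is no reading.
- imaging.camera_info(name): a dict with "fx", "fy", "cx", "cy" (pixels), "T" (4x4, takes a point from camera to world coordinates). Camera axes: x right, y up, looking along -z (the intrinsics and any distortion apply to the point x, -y, -z); pixel columns grow to the right and rows downward; lengths in m; the calibration is good to about 2 mm. A picture is of the moment at which its call begins. camera_info takes no time and is no camera call.
- r.close_job(): hands the job in, once; it reports no verdict.
The state is a dict: "time_s": time; "joints": joint angles; "qd": joint speeds; "joint_torque": joint torques, N m; "tcp_pos": TCP position; "eef_rot": TCP orientation; "contact_force": force on the tool from outside, world axes, zero at the start; "moment": the same for the moment, N m; "gripper_width": finger opening in m.
Only numpy, scipy, OpenCV 4.12 (cv2) and the standard library are available. Lean on these libraries where they do the work, as an engineer would, in place of code of your own. Each camera call takes 0.05 s, during which the arm holds its last target.

### The job

The lid of the pine keepsake box stands ajar: before the key goes in, press the lid down until it is fully shut. Then take the larger, square-headed key from the wooden key stand, push it down into the lock in the lid, past the two sticky pins, until it is fully home, and only then turn it a full quarter turn clockwise as seen from above. Finish while still gripping the key and holding it turned against the lock's return spring, with the small key, the vials, saucer, crimping tool and magnifier left where they were.

Things in the scene. Friction and masses are not known exactly. Their poses are not given: they have to be found in the camera images.
- box: pine keepsake box, fixed, 130 (x) x 180 (y) mm, walls up to 75 mm; origin at the centre of its underside, x points to the hinge side, z up. Its pine lid, 12 mm thick, has the same outline; lid top 87.5 mm above the table when shut. Box and key stand may trade sides of the table.
- lid (a joint): angle of the lid, rad: 0 = fully shut, 0.12 to 0.25 at the start. Hinge along the box's y at box x = +65 mm, z = 75 mm. It is stiff: the lid stays where left; about 5 to 8 N straight down near the free edge shuts it against a hard stop (20 N does no harm).
- lid_front (a point): middle of the lid's top free edge (opposite the hinge); axes of the lid: x towards the hinge, y along the edge, z out of its top. Good pressing places: 12 mm in from the edge (+x) and 50 to 60 mm to either side (y), clear of the lock.
- keyhole (a point): centre of the lock's round brass face (30 mm diameter, in a 44 mm steel collar), 40 mm from the lid's free edge, midway along it, 4 mm above the lid (91.5 mm above the table when shut). Turns with the lock: y along the slot's long side, z out of the face = turning axis. Slot 12 (y) x 6 (x) mm, 40 mm deep, 2 mm lead-in on its long sides.
- lock (a joint): turn of the lock, rad: 0 at rest (slot along the box's y), grows clockwise from above, stop at 1.62. The slot's play takes up the first 0.2 rad of the key's turn, so 90 degrees of key gives some 1.37. Takes 0.09 N m at the end, springs back if let go. Inside, 11 and 20 mm down, two sticky pins stand 3.5 mm into the slot, one from each short end; 3 to 12 N pushes the key past.
- key: larger key, loose, 35 g, upright in a slot of the stand. Origin where the neck's underside (shoulder) meets the blade; z up, y width, x thickness. Above: black neck 16 wide x 11 tall, square head 30 x 30 (11 to 41 mm up), all 10 thick. Below: steel blade 10 (y) x 4 (x), V-pointed from 28 to 33 mm. Same after a half turn about z. Home: shoulder on the lock face, origin at keyhole.
- small_key: a bystander: smaller loose key in the other slot of the stand, round head 18 mm diameter and 10 mm thick, its top 26 mm above its origin (the underside of its neck). Does not belong to this lock.
- stand: wooden key stand, fixed, 50 (x) x 130 (y) x 42 mm tall; origin at the centre of its underside. Its two slots lie at y = -35 and +35 mm, long side along y; either may hold the larger key. A key's shoulder rests on the stand's top, blade inside: lift it 36 mm to clear.
- vial0: a bystander: clear bead vial, 25 mm diameter, 62 mm tall with white cap, standing in the fixed clear acrylic rack (150 x 44 x 30 mm) between box and stand, its cap about 67 mm above the table; origin at the centre of its underside
- vial1: a bystander: clear bead vial, 25 mm diameter, 62 mm tall with white cap, standing in the fixed clear acrylic rack (150 x 44 x 30 mm) between box and stand, its cap about 67 mm above the table; origin at the centre of its underside
- vial2: a bystander: clear bead vial, 25 mm diameter, 62 mm tall with white cap, standing in the fixed clear acrylic rack (150 x 44 x 30 mm) between box and stand, its cap about 67 mm above the table; origin at the centre of its underside
- saucer: a bystander: loose white ceramic saucer, 110 mm diameter, 18 mm tall; origin under its centre
- crimper: a bystander: loose black crimping tool lying flat, about 180 x 65 mm, 13 mm tall; origin under its middle
- magnifier: a bystander: loose magnifier on a steel stand, base 90 mm diameter, 205 mm tall; origin under the base's centre

How it is judged (in metres and radians):
On the way, in this order (a step that is already met when the one before it is completed fails the run):
1. the lid is pressed fully shut while the key is still outside the lock (value of joint lid below 0.015 rad and distance between key and keyhole above 0.04 m), for 0.2 s.
2. the key is fully home in the lock, lid shut, lock not yet turned (z of key in the frame of keyhole between -0.003 and 0.003 m and horizontal distance between key and keyhole below 0.003 m and angle between key's own z axis and vertical below 0.12 rad and value of joint lid below 0.02 rad and value of joint lock below 0.25 rad), for 0.2 s.
At the end, for the whole second after the job is handed in: The lid is shut (under 0.02 rad), the key's shoulder is within 3 mm of the lock face and 3 mm of its axis, upright within 0.12 rad, the lock is turned past 1.25 rad (a quarter turn of the key less the play of the slot and the give of a grip) and still, and the fingers still grip the key (over 2 N) (z of key in the frame of keyhole between -0.003 and 0.003 m and horizontal distance between key and keyhole below 0.003 m and angle between key's own z axis and vertical below 0.12 rad and value of joint lid below 0.02 rad and value of joint lock above 1.25 rad and velocity of joint lock between -0.1 and 0.1 rad/s and contact force between the fingers and key above 2 N); the arm keeps its last pose, push and grip.
It fails at once if the small key is moved more than 15 mm (distance of small_key from where it was at the start of the episode above 0.015 m).
It fails at once if a vial is moved more than 20 mm (distance of any of vial0, vial1, vial2 from where it was at the start of the episode above 0.02 m).
It fails at once if the saucer, crimping tool or magnifier is moved more than 20 mm (distance of any of saucer, crimper, magnifier from where it was at the start of the episode above 0.02 m).
It also fails if it takes over 59 s, if anything falls off the work surface, if the arm or the gripper's body presses on something with over 40 N, if the wrist force passes 120 N, or if a joint passes its speed limit or range.

## Working session

There is one attempt and no reset: what is moved stays moved. The work goes in short steps, Python scripts to look and compute and a tool call to move; the robot and the scene stay as the last step left them, time stands still between calls to the robot, and variables do not carry over. Pictures are saved under pics/ and viewed, and the job is handed in when it is done.

Besides the shell and the picture viewer there is one more tool, called after "Request:" as name(argument=value, ...), one argument or row to a line, values as JSON. apply_moves: Moves the arm, as the interface text tells. Its arguments: {"type":"object","properties":{"moves":{"type":"array","items":{"type":"array","items":{"type":"number"}}},"hand":{"type":"number"},"grip_force":{"type":"number"}},"required":["moves"]}

```bash
ls; mkdir -p pics; python3 - <<'E'
from plant import status, imaging, r
import cv2,numpy as np
print(status.get_state(), r.grasp_offset)
for n in ("top","side"):
    p,d=imaging.capture(n); cv2.imwrite(f"pics/{n}0.png",p); np.save(f"pics/{n}0.npy",d)
    i=imaging.camera_info(n); print(n,i)
E
```

```text
pics
{'time_s': 0.0, 'joints': array([-5.63739539e+01,  2.05926889e+01,  6.35216106e-01, -1.78629451e-02,
       -7.01361636e+01, -1.65080254e+01]), 'qd': array([-0.10237533, -0.09039525,  0.033774  ,  0.05310509, -0.12276832,
       -0.04995597]), 'joint_torque': array([ 1.96751098e-03, -5.82718635e+01,  2.93060446e+01,  6.99743092e+00,
        6.93333917e-03, -1.54333497e-04]), 'tcp_pos': array([ 0.1984995 , -0.64460876,  0.19642663]), 'eef_rot': array([ 1.79905452e+02, -1.05088529e-02, -1.62888054e+02]), 'contact_force': array([-0.69083062, -0.73615675,  1.08103606]), 'moment': array([0.01183034, 0.01629715, 0.04214954]), 'gripper_width': 0.08777988397564417} 0.0188
top {'fx': 520.0519808331379, 'fy': 520.0519808331379, 'cx': 288.1899985525663, 'cy': 205.53769712873228, 'T': array([[ 0.07257851,  0.97727515, -0.19916236,  0.17832768],
       [-0.99735977,  0.07063232, -0.01686906, -0.02167424],
       [-0.00241842,  0.19986085,  0.97982131,  1.63536108],
       [ 0.        ,  0.        ,  0.        ,  1.        ]])}
side {'fx': 458.8830754492591, 'fy': 458.8830754492591, 'cx': 279.5107767679847, 'cy': 207.5972267766619, 'T': array([[-0.917926  ,  0.19662493, -0.34460194,  0.05009915],
       [-0.39624133, -0.49836517,  0.77111929,  1.00539006],
       [-0.02011633,  0.84437598,  0.53537328,  0.77824651],
       [ 0.        ,  0.        ,  0.        ,  1.        ]])}
```

View pics/top0.png

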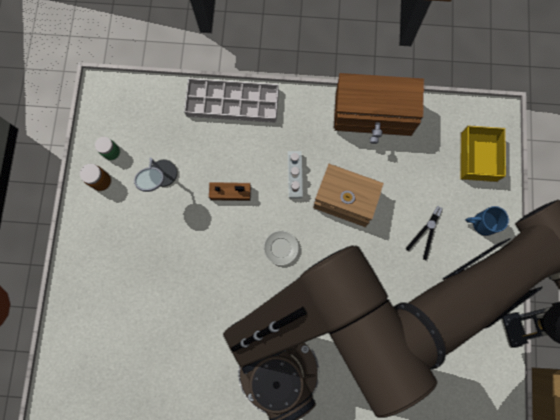

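View pics/side0.png

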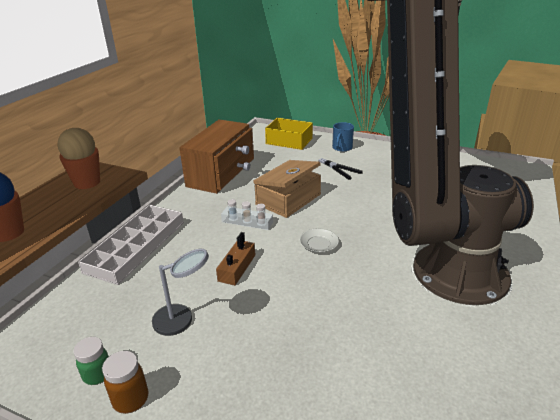

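The top view shows the box at (348,195), with its lock near (347,197). The stand is at (230,191), the rack at (295,175), the saucer at (282,249), the crimper at (425,233) and the magnifier at (165,175). I'll zoom in on these.

```bash
python3 - <<'E'
import cv2,numpy as np
t=cv2.imread("pics/top0.png"); s=cv2.imread("pics/side0.png")
a=cv2.resize(t[155:235,300:400],None,fx=6,fy=6,interpolation=cv2.INTER_CUBIC); cv2.imwrite("pics/zb.png",a)
a=cv2.resize(t[165:215,195:265],None,fx=8,fy=8,interpolation=cv2.INTER_CUBIC); cv2.imwrite("pics/zs.png",a)
a=cv2.resize(s[145:295,200:340],None,fx=4,fy=4,interpolation=cv2.INTER_CUBIC); cv2.imwrite("pics/zside.png",a)
E
```

```text
(no output)
```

View pics/zb.png

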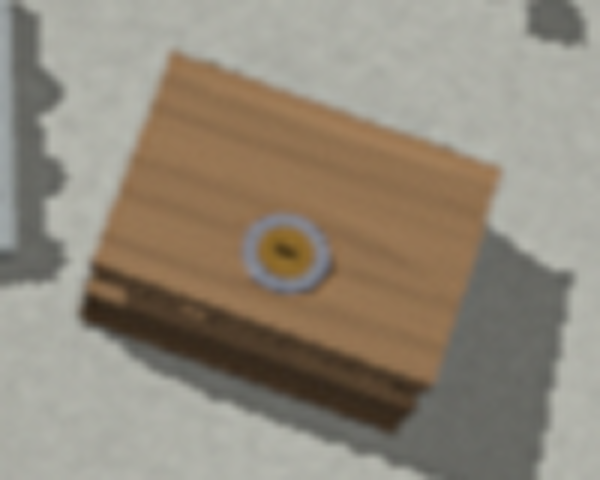

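View pics/zs.png

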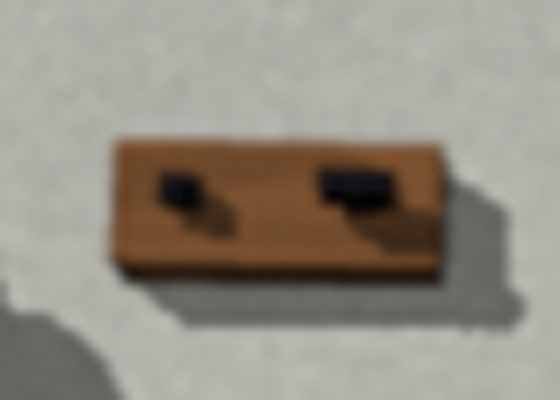

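View pics/zside.png

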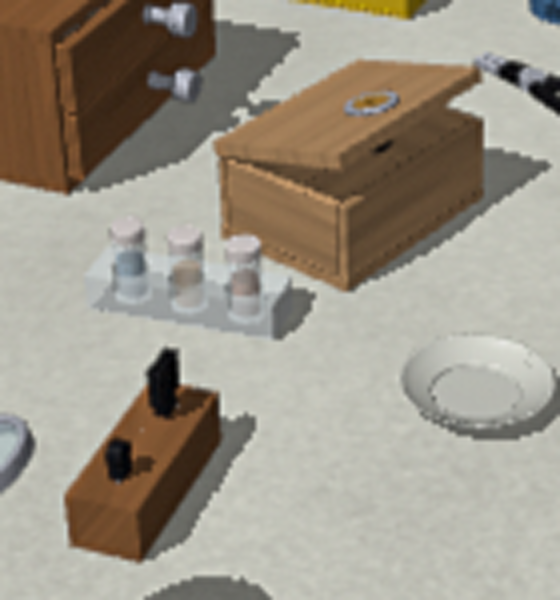

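```bash
cat > h.py <<'E'
import cv2,numpy as np
from scipy.spatial.transform import Rotation as R
from plant import status, imaging, r
I={n:imaging.camera_info(n) for n in("top","side")}
def ray(n,u,v):
    i=I[n]; d=np.array([(u-i["cx"])/i["fx"],-(v-i["cy"])/i["fy"],-1.0])
    return i["T"][:3,3],i["T"][:3,:3]@d
def plane(n,u,v,z):
    o,d=ray(n,u,v); return o+d*(z-o[2])/d[2]
def proj(n,p):
    i=I[n]; q=np.linalg.inv(i["T"])@np.append(p,1); return np.array([i["cx"]-i["fx"]*q[0]/q[2], i["cy"]+i["fy"]*q[1]/q[2]])
def tri(a,b):
    o1,d1=ray("top",*a);o2,d2=ray("side",*b)
    k=np.linalg.lstsq(np.stack([d1,-d2],1),o2-o1,rcond=None)[0]
    p,q=o1+k[0]*d1,o2+k[1]*d2; return (p+q)/2,np.linalg.norm(p-q)
def blobs(img,m,minA=10):
    n,l,s,c=cv2.connectedComponentsWithStats(m.astype(np.uint8))
    return [(s[i],c[i],l==i) for i in range(1,n) if s[i,4]>=minA]
E
python3 - <<'E'
from h import *
t=cv2.imread("pics/top0.png"); s=cv2.imread("pics/side0.png")
dt=np.load("pics/top0.npy"); ds=np.load("pics/side0.npy")
for n,im,d,roi in(("top",t,dt,(300,400,155,235)),("side",s,ds,(240,330,150,220))):
    h=cv2.cvtColor(im,cv2.COLOR_BGR2HSV); m=(h[...,1]>150)&(h[...,0]>14)&(h[...,0]<30)
    k=np.zeros_like(m);k[roi[2]:roi[3],roi[0]:roi[1]]=1;m&=k
    for st,c,mm in blobs(im,m,5): print(n,"yellow",st,c,np.median(d[mm]))
for n,im,d,roi in(("top",t,dt,(205,255,170,205)),("side",s,ds,(212,262,225,285))):
    m=im.max(2)<45
    k=np.zeros_like(m);k[roi[2]:roi[3],roi[0]:roi[1]]=1;m&=k
    for st,c,mm in blobs(im,m,5):
        print(n,"black",st,c, cv2.minAreaRect(np.argwhere(mm)[:,::-1].astype(np.float32)))
# world points from top depth
def cloud(n,d,u,v):
    o,dd=ray(n,u,v); return o+dd*d[int(v),int(u)]
for uv in[(347,185),(335,172),(380,185),(347,210),(320,200),(370,215),(230,192),(310,250)]: print(uv,cloud("top",dt,*uv))
h=cv2.cvtColor(t,cv2.COLOR_BGR2HSV)
for roi,z in(((200,265,170,205),.042),):
    m=(h[...,1]>100)&(h[...,2]>60);k=np.zeros_like(m);k[roi[2]:roi[3],roi[0]:roi[1]]=1;m&=k
    for st,c,mm in blobs(t,m,100):
        mm=cv2.morphologyEx(mm.astype(np.uint8),cv2.MORPH_CLOSE,np.ones((9,9)))
        re=cv2.minAreaRect(np.argwhere(mm)[:,::-1].astype(np.float32)); print(st,re)
        for p in cv2.boxPoints(re): print(plane("top",*p,z))
E
```

```text
top yellow [344 194   8   7  42] [347.19047619 196.73809524] 1.558847
side yellow [289 169   7   3  13] [292.07692308 169.84615385] 1.4289515
top black [215 187   6   5  20] [217.4 188.9] ((217.5000457763672, 189.00003051757812), (4.949747085571289, 3.535533905029297), 45.0)
top black [235 186   9   6  38] [239.36842105 188.60526316] ((238.969970703125, 188.70999145507812), (8.34386157989502, 4.525484085083008), 8.130102157592773)
top black [211 199  39   1  39] [230. 199.] ((230.0, 199.0), (38.0, 0.0), 180.0)
side black [237 233   7  16  89] [240.53932584 240.83146067] ((240.0, 240.5), (15.0, 6.0), 90.0)
side black [227 255   6  10  52] [229.34615385 259.46153846] ((229.5, 259.5), (9.0, 5.0), 90.0)
(347, 185) [ 0.56839988 -0.16936483  0.09355473]
(335, 172) [ 0.60833521 -0.13104647  0.087714  ]
(380, 185) [ 0.57755079 -0.2708852   0.08614348]
(347, 210) [ 0.48609281 -0.17096485  0.1168158 ]
(320, 200) [ 0.51099967 -0.08911437  0.11532386]
(370, 215) [ 0.47536302 -0.23938693  0.1196077 ]
(230, 192) [0.53489666 0.19295272 0.03050003]
(310, 250) [ 0.37282413 -0.07248474  0.00106064]
[209 183  42  16 548] ((229.5, 190.5), (41.0, 15.0), 0.0)
[0.50836261 0.25531481 0.042     ]
[0.55658706 0.26030336 0.042     ]
[0.5659024  0.13121766 0.042     ]
[0.51763239 0.12699193 0.042     ]
```

```bash
python3 - <<'E'
from h import *
t=cv2.imread("pics/top0.png"); dt=np.load("pics/top0.npy")
h=cv2.cvtColor(t,cv2.COLOR_BGR2HSV)
V,U=np.mgrid[155:235,305:390]; U=U.ravel();V=V.ravel()
P=np.array([ (lambda o,d:o+d*dt[v,u])(*ray("top",u,v)) for u,v in zip(U,V)])
hs=h[V,U]; m=(hs[:,1]>80)&(hs[:,2]>110)&(P[:,2]>.083)
Q=P[m]
# ransac-ish plane fit
w=np.ones(len(Q),bool)
for _ in range(8):
    A=np.c_[Q[w][:,:2],np.ones(w.sum())]; k=np.linalg.lstsq(A,Q[w][:,2],rcond=None)[0]
    e=Q[:,2]-np.c_[Q[:,:2],np.ones(len(Q))]@k; w=abs(e)<.003
print("plane",k,"angle rad",np.arctan(np.hypot(*k[:2])),"up dir deg",np.degrees(np.arctan2(-k[1],-k[0])),w.sum(),e[w].std())
mk=np.zeros(t.shape[:2],np.uint8); mk[V[m][w],U[m][w]]=255
mk=cv2.morphologyEx(mk,cv2.MORPH_CLOSE,np.ones((9,9)))
c=max(cv2.findContours(mk,0,1)[0],key=cv2.contourArea)
re=cv2.minAreaRect(c);print(re)
n=np.array([-k[0],-k[1],1]);
def onp(u,v):
    o,d=ray("top",u,v); s=(k[2]-n@o)/(n@d); return o+s*d
ap=cv2.approxPolyDP(c,4,True)[:,0]; print(ap)
# edge lines sub-pixel: fit lines per side
cp=np.array([onp(*q) for q in c[:,0]])
re=cv2.minAreaRect(cp[:,:2].astype(np.float32)*1000);print("lid rect mm",re)
for q in cv2.boxPoints(re): print(q)
print("lock on plane+4mm", onp(347.19,196.74))
E
```

```text
plane [-0.41805202  0.12951413  0.35652226] angle rad 0.41254005804687666 up dir deg -17.21318318098238 521 0.0016696600219585464
((349.7182922363281, 190.76463317871094), (58.96745681762695, 31.16286849975586), 20.2248592376709)
[[329 167]
 [321 190]
 [346 206]
 [347 200]
 [373 209]
 [379 189]
 [371 182]
 [354 181]
 [352 175]
 [339 177]]
lid rect mm ((549.63720703125, -177.33609008789062), (177.60678100585938, 109.61370849609375), 73.15728759765625)
[ 471.451   -246.45012]
[ 576.36273 -278.2102 ]
[ 627.8234  -108.22206]
[522.9117   -76.461975]
lock on plane+4mm [ 0.5270835  -0.16976608  0.11418683]
```

```bash
python3 - <<'E'
from h import *
A=plane("top",328.2,163.0,.087);B=plane("top",382.8,182.6,.087)
print(A,B,np.linalg.norm(A-B),np.degrees(np.arctan2(*(A-B)[:2][::-1]))-90)
for z in(.1,.105,.11,.115,.12):
    C=plane("top",314.8,198.8,z);D=plane("top",371.9,219.3,z)
    print(z,C[:2],D[:2],np.linalg.norm(C-D),np.degrees(np.arctan2(*(C-D)[:2][::-1]))-90,np.linalg.norm(A-C),np.linalg.norm(B-D))
print("lock tri",tri((347.19,196.74),(292.08,169.85)))
p,e=tri((347.19,196.74),(292.08,169.85))
print("keys tri-ish", [plane("top",239.4,188.6,z) for z in(.063,.083)], plane("side",240.5,240.8,.063))
E
```

```text
[ 0.63574146 -0.10857544  0.087     ] [ 0.58551484 -0.2790199   0.087     ] 0.17769081481302357 -16.41920761793402
0.1 [ 0.51692274 -0.07390575] [ 0.4665223  -0.24841827] 0.181644766464964 -16.109086856436065 0.12445431867754113 0.1235503263688617
0.105 [ 0.51582008 -0.07373566] [ 0.46558378 -0.24767986] 0.18105322885021838 -16.10908685643612 0.1261703170759879 0.12525836007075558
0.11 [ 0.51471742 -0.07356556] [ 0.46464526 -0.24694146] 0.18046169123547268 -16.109086856436065 0.12806837997885995 0.12715141576554448
0.115 [ 0.51361477 -0.07339547] [ 0.46370673 -0.24620305] 0.179870153620727 -16.109086856436093 0.13014054155240734 0.1292213621525256
0.12 [ 0.51251211 -0.07322537] [ 0.46276821 -0.24546464] 0.17927861600598136 -16.10908685643608 0.13237862639598577 0.1314598436167124
lock tri (array([ 0.52842233, -0.16973644,  0.11214409]), np.float64(0.001766767396414575))
keys tri-ish [array([0.54057304, 0.16049581, 0.063     ]), array([0.53596538, 0.15817866, 0.083     ])] [0.54124631 0.16192917 0.063     ]
```

```bash
python3 - <<'E'
from h import *
print("mag base",plane("side",172,318,0.005),"lens",plane("side",190,263,.19),plane("top",148,178,.19),plane("top",163,173,.01))
t=cv2.imread("pics/top0.png"); s=cv2.imread("pics/side0.png")
# stand edges in side view zoomed
a=cv2.resize(s[225:290,205:270],None,fx=9,fy=9,interpolation=cv2.INTER_CUBIC); cv2.imwrite("pics/zs2.png",a)
st=status.get_state(); Rt=R.from_euler("xyz",st["eef_rot"],degrees=True)
print("press rel tool", Rt.inv().apply(np.array([.4846,-.216,.14])-st["tcp_pos"])/.2, (-(-106.4-st["eef_rot"][2]))/90)
E
```

```text
mag base [0.58998995 0.41699752 0.005     ] lens [0.51438106 0.4168986  0.19      ] [0.52355077 0.41027881 0.19      ] [0.58660414 0.417779   0.01      ]
press rel tool [-1.99776686  1.62697272  0.28478443] -0.6275992423990961
```

View pics/zs2.png

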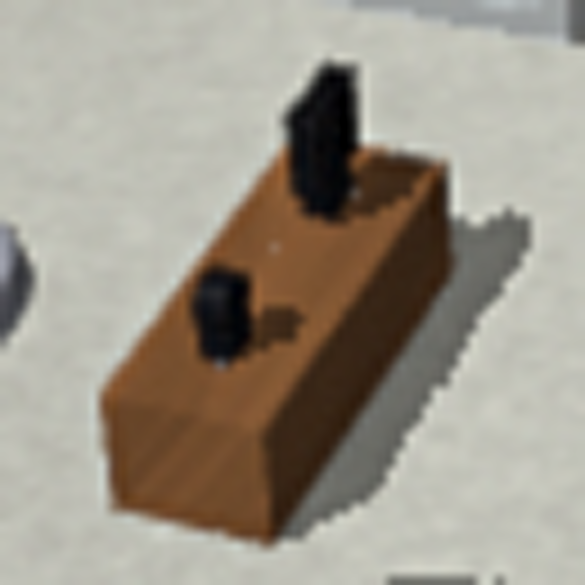

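Request:
apply_moves(
  moves=[
    [-1,0.8,0,0,0,-0.63],
    [-1,0.8,0,0,0,-0.63],
    [-1,0.8,0,0,0,-0.63],
    [-1,0.8,0,0,0,-0.63],
    [-1,0.8,0,0,0,-0.63],
    [-1,0.8,0,0,0,-0.63],
    [-1,0.8,0,0,0,-0.63],
  ],
  hand=1,
)

```text
time_s: 0.98
tcp_pos: [0.3427, -0.4325, 0.1965]
eef_rot: [179.9, 0.1, -106.2]
contact_force: [0.3, -0.5, 0.4]
gripper_width: 0.0233
```

```bash
cat > rel.py <<'E'
import sys
from h import *
# usage: rel.py x y z yaw -> shift in tool axes (units) and rotvec (units)
x,y,z,yaw=map(float,sys.argv[1:5])
st=status.get_state(); Rt=R.from_euler("xyz",st["eef_rot"],degrees=True)
Rg=R.from_euler("xyz",[180,0,yaw],degrees=True)
print("t",st["time_s"],"tcp",st["tcp_pos"].round(4),"rot",st["eef_rot"].round(2),"F",st["contact_force"].round(2),"M",st["moment"].round(3),"w",round(st["gripper_width"],4))
print("shift",(Rt.inv().apply(np.array([x,y,z])-st["tcp_pos"])/.2).round(4),"turn",((Rt.inv()*Rg).as_rotvec(degrees=True)/90).round(4))
E
python3 rel.py .4846 -.216 .14 -106.4
```

```text
t 0.975 tcp [ 0.3427 -0.4325  0.1965] rot [ 1.7993e+02  8.0000e-02 -1.0618e+02] F [ 0.34 -0.45  0.4 ] M [ 0.037  0.072 -0.008] w 0.0233
shift [-1.2369 -0.3803  0.2839] turn [0.0008 0.0009 0.0024]
```

Request:
apply_moves(
  moves=[
    [-1,-0.31,0.14,0,0,0],
    [-1,-0.31,0.14,0,0,0],
    [-1,-0.31,0.14,0,0,0],
    [-1,-0.31,0.14,0,0,0],
    [-1,-0.31,0.14,0,0,0],
  ],
)

```text
time_s: 1.6
tcp_pos: [0.4584, -0.2565, 0.1682]
eef_rot: [179.9, 0.1, -106.1]
contact_force: [0.7, -1.0, 0.5]
gripper_width: 0.0006
```

```bash
python3 rel.py .4846 -.216 .14 -106.4
```

```text
t 1.6 tcp [ 0.4584 -0.2565  0.1682] rot [ 1.7987e+02  8.0000e-02 -1.0613e+02] F [ 0.7  -1.04  0.54] M [-0.023  0.058  0.049] w 0.0006
shift [-0.2307 -0.0698  0.1414] turn [0.0014 0.0009 0.0029]
```

Request:
apply_moves(
  moves=[
    [-0.23,-0.07,0.14,0,0,0],
    [-0.23,-0.07,0.14,0,0,0],
    [-0.23,-0.07,0.18,0,0,0],
    [-0.23,-0.07,0.22,0,0,0],
    [-0.23,-0.07,0.26,0,0,0],
    [-0.23,-0.07,0.3,0,0,0],
    [-0.23,-0.07,0.33,0,0,0],
    [-0.23,-0.07,0.36,0,0,0],
    [-0.23,-0.07,0.38,0,0,0],
    [-0.23,-0.07,0.39,0,0,0],
    [-0.23,-0.07,0.4,0,0,0],
  ],
)

```text
time_s: 2.98
tcp_pos: [0.4846, -0.2161, 0.0886]
eef_rot: [179.9, 0.1, -106.1]
contact_force: [-2.7, 2.1, 6.0]
gripper_width: 0.0002
```

Request:
apply_moves(
  moves=[
    [0,0,0.005,0,0,0],
    [0,0,0.01,0,0,0],
    [0,0,0.01,0,0,0],
  ],
)

```text
time_s: 3.35
tcp_pos: [0.4841, -0.216, 0.0869]
eef_rot: [179.8, 0.1, -106.1]
contact_force: [-2.9, 2.0, 5.3]
gripper_width: 0.0002
```

Request:
apply_moves(
  moves=[
    [0,0,0.005,0,0,0],
    [0,0,0.01,0,0,0],
    [0,0,0.015,0,0,0],
    [0,0,0.015,0,0,0],
  ],
)

```text
time_s: 3.85
tcp_pos: [0.4835, -0.2158, 0.0843]
eef_rot: [179.8, 0.1, -106.1]
contact_force: [-3.6, 1.3, 5.3]
gripper_width: 0.0001
```

```bash
python3 - <<'E'
from h import *
for n in("top","side"):
    p,d=imaging.capture(n); cv2.imwrite(f"pics/{n}1.png",p)
    a=p[140:240,290:400] if n=="top" else p[140:240,220:360]
    cv2.imwrite(f"pics/{n}1z.png",cv2.resize(a,None,fx=5.5,fy=5.5,interpolation=cv2.INTER_CUBIC))
E
```

```text
(no output)
```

View pics/top1z.png

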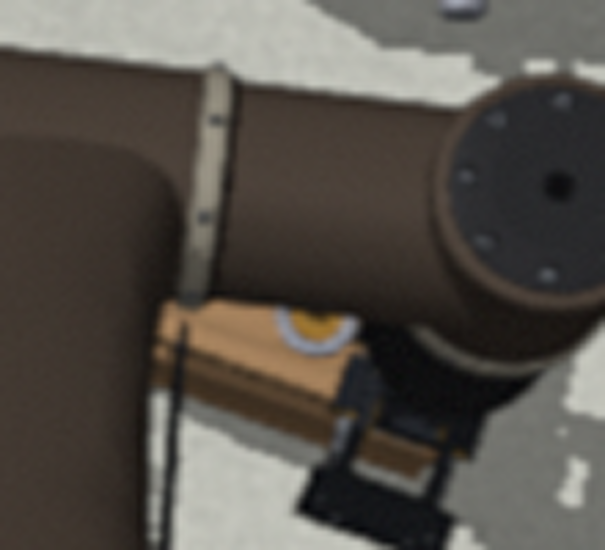

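View pics/side1z.png

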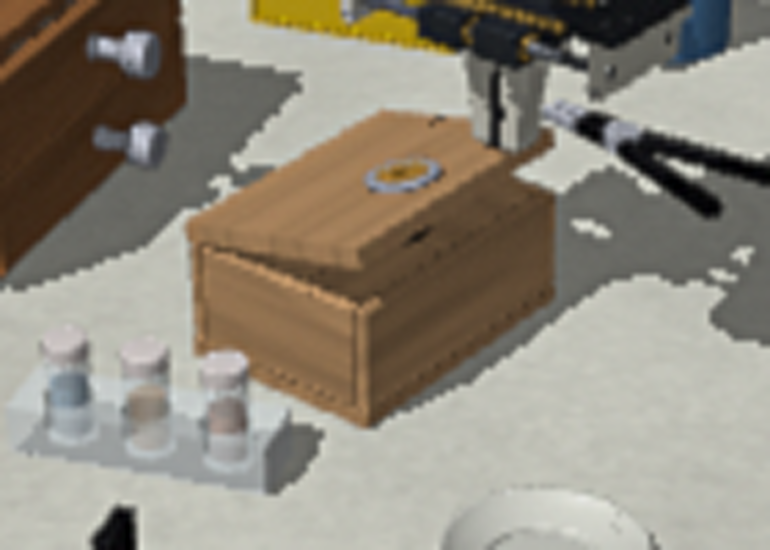

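```bash
python3 - <<'E'
from h import *
st=status.get_state(); p=st["tcp_pos"]; print(st["tcp_pos"],st["contact_force"],st["moment"])
for q in (p,p+[0,0,.0188],p+[0,0,.03]):
    uv=proj("side",q); print(uv,(uv-[220,140])*5.5)
# lid corners side: free corner near (+y): zoom (362,255 top?),(370,110) hinge
bx=np.array([np.cos(np.radians(-16.4)),np.sin(np.radians(-16.4))]); by=np.array([-bx[1],bx[0]])
mid=np.array([.4887,-.1598])
for z in(.0875,.1,.11,.115):
  for yy in(-90,90):
    q=np.append(mid+by*yy/1000,z); uv=proj("side",q); print(z,yy,(uv-[220,140])*5.5)
E
python3 - <<'E'
import cv2
p=cv2.imread("pics/side1.png"); s=cv2.imread("pics/side0.png")
a=cv2.resize(p[155:200,270:330],None,fx=10,fy=10,interpolation=cv2.INTER_CUBIC)
cv2.imwrite("pics/side1zz.png",a)
E
```

```text
[ 0.48346462 -0.2158224   0.08432073] [-3.77376123  1.33479321  5.7601048 ] [0.75961597 1.27838657 0.04832046]
[310.90413594 173.74737767] [499.97274766 185.61057719]
[311.00219634 168.49765671] [500.51207987 156.73711189]
[311.06126396 165.33543697] [500.8369518  139.34490333]
0.0875 -90 [550.30517072 163.8450371 ]
0.0875 90 [355.95165033 287.1724225 ]
0.1 -90 [550.88840458 144.784434  ]
0.1 90 [355.62473151 267.09416367]
0.11 -90 [551.35882757 129.41059079]
0.11 90 [355.36086209 250.88818758]
0.115 -90 [551.59533057 121.68146163]
0.115 90 [355.22814075 242.73688749]
```

View pics/side1zz.png

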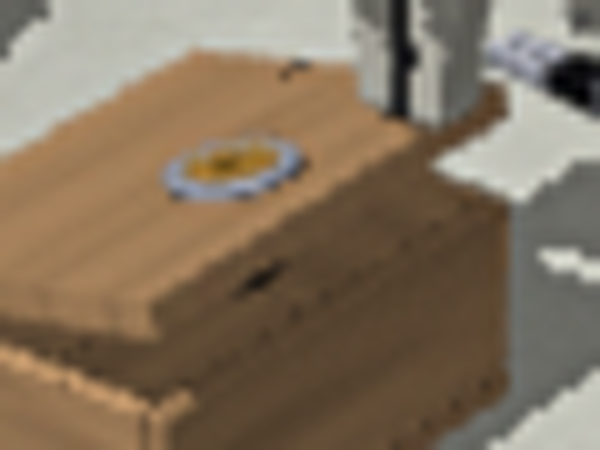

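The side view shows the shut fingertips at about (311,167), on the lid, which has moved only slightly. The reported TCP projects to (311,174), so the two disagree by about 20 mm in height. I'll lift clear and compare the TCP with the picture in free air.

Request:
apply_moves(
  moves=[
    [0,0,-0.15,0,0,0],
    [0,0,-0.3,0,0,0],
    [0,0,-0.3,0,0,0],
  ],
)

```text
time_s: 4.32
tcp_pos: [0.4854, -0.2163, 0.1469]
eef_rot: [-179.9, 0.1, -106.1]
contact_force: [0.2, 0.4, 0.1]
gripper_width: 0.0005
```

```bash
python3 - <<'E'
from h import *
st=status.get_state(); p=st["tcp_pos"]; print(st)
im,d=imaging.capture("side"); cv2.imwrite("pics/side2.png",im)
a=im[120:220,260:350].copy(); a=cv2.resize(a,None,fx=6,fy=6,interpolation=cv2.INTER_CUBIC)
for q in (p,p+[0,0,.0188]):
    uv=(proj("side",q)-[260,120]+.5)*6; print(uv); cv2.drawMarker(a,tuple(int(x) for x in uv),(0,0,255),0,12)
cv2.imwrite("pics/side2z.png",a)
E
```

```text
{'time_s': 4.325, 'joints': array([ -2.91482094,   9.31935307, -21.58470946,  -0.08323843,
       -58.99328944, -13.13670993]), 'qd': array([ 0.02319477,  1.71548649, -2.8774261 , -1.03478252,  1.71719854,
        0.00475787]), 'joint_torque': array([-3.92159214e-02, -4.11178923e+01,  2.75713617e+01,  6.63057625e+00,
       -4.40435261e-01, -2.12720086e-03]), 'tcp_pos': array([ 0.48542115, -0.21625678,  0.14687448]), 'eef_rot': array([-1.79916296e+02,  9.28751865e-02, -1.06094278e+02]), 'contact_force': array([0.18370124, 0.39306268, 0.05913443]), 'moment': array([ 0.05106652,  0.02175472, -0.03910949]), 'gripper_width': 0.00048767934840978624}
[307.15390923 218.02215097]
[307.74672133 185.04165414]
```

View pics/side2z.png

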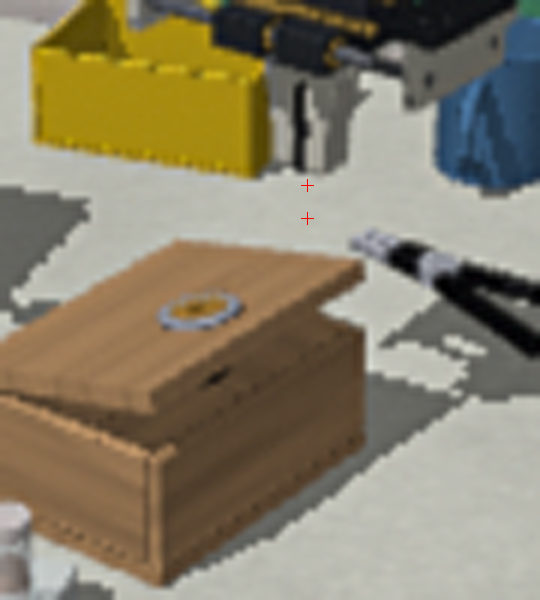

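```bash
python3 - <<'E'
from h import *
st=status.get_state(); p=st["tcp_pos"]; print(p)
im,d=imaging.capture("side"); np.save("pics/side2.npy",d)
for v in range(130,158,2):
    print(v,[ (u,)+tuple(((lambda o,dd:o+dd*d[v,u])(*ray("side",u,v))*1000).round(0)) for u in (307,313,316)])
E
```

```text
[ 0.48441434 -0.2159295   0.145372  ]
130 [(307, np.float64(485.0), np.float64(-179.0), np.float64(248.0)), (313, np.float64(463.0), np.float64(-168.0), np.float64(255.0)), (316, np.float64(457.0), np.float64(-178.0), np.float64(252.0))]
132 [(307, np.float64(497.0), np.float64(-212.0), np.float64(227.0)), (313, np.float64(463.0), np.float64(-169.0), np.float64(249.0)), (316, np.float64(462.0), np.float64(-194.0), np.float64(239.0))]
134 [(307, np.float64(496.0), np.float64(-209.0), np.float64(221.0)), (313, np.float64(474.0), np.float64(-200.0), np.float64(228.0)), (316, np.float64(465.0), np.float64(-202.0), np.float64(229.0))]
136 [(307, np.float64(495.0), np.float64(-208.0), np.float64(215.0)), (313, np.float64(473.0), np.float64(-199.0), np.float64(222.0)), (316, np.float64(465.0), np.float64(-203.0), np.float64(222.0))]
138 [(307, np.float64(495.0), np.float64(-207.0), np.float64(209.0)), (313, np.float64(474.0), np.float64(-202.0), np.float64(214.0)), (316, np.float64(465.0), np.float64(-204.0), np.float64(215.0))]
140 [(307, np.float64(495.0), np.float64(-207.0), np.float64(2
[... 1019 characters left out ...]
4(595.0), np.float64(-548.0), np.float64(2.0)), (316, np.float64(586.0), np.float64(-561.0), np.float64(-2.0))]
152 [(307, np.float64(612.0), np.float64(-529.0), np.float64(-1.0)), (313, np.float64(591.0), np.float64(-538.0), np.float64(-1.0)), (316, np.float64(577.0), np.float64(-535.0), np.float64(2.0))]
154 [(307, np.float64(607.0), np.float64(-514.0), np.float64(-2.0)), (313, np.float64(585.0), np.float64(-521.0), np.float64(-1.0)), (316, np.float64(573.0), np.float64(-523.0), np.float64(-0.0))]
156 [(307, np.float64(601.0), np.float64(-498.0), np.float64(-2.0)), (313, np.float64(578.0), np.float64(-502.0), np.float64(0.0)), (316, np.float64(568.0), np.float64(-510.0), np.float64(-2.0))]
```

In free air the depth image puts the fingertips at z≈0.175, while the reported TCP is 0.1455. x and y agree. So the real tip sits about 25 mm above the reported TCP. I'll continue pressing and calibrate this offset when the lid hits its hard stop.

Request:
apply_moves(
  moves=[
    [0,0,0.2,0,0,0],
    [0,0,0.28,0,0,0],
    [0,0,0.3,0,0,0],
    [0,0,0.315,0,0,0],
    [0,0,0.33,0,0,0],
    [0,0,0.345,0,0,0],
    [0,0,0.36,0,0,0],
    [0,0,0.375,0,0,0],
    [0,0,0.39,0,0,0],
    [0,0,0.4,0,0,0],
    [0,0,0.41,0,0,0],
  ],
)

```text
time_s: 5.8
tcp_pos: [0.4828, -0.2158, 0.0631]
eef_rot: [179.8, 0.1, -106.1]
contact_force: [-4.5, 0.8, 5.3]
gripper_width: 0.0006
```

Request:
apply_moves(
  moves=[
    [0,0,0.01,0,0,0],
    [0,0,0.015,0,0,0],
    [0,0,0.02,0,0,0],
    [0,0,0.02,0,0,0],
  ],
)

```text
time_s: 6.3
tcp_pos: [0.4828, -0.2158, 0.0598]
eef_rot: [179.8, 0.0, -106.1]
contact_force: [-0.8, 0.7, 1.2]
gripper_width: 0.0002
```

Request:
apply_moves(
  moves=[
    [0,0,0.01,0,0,0],
    [0,0,0.015,0,0,0],
    [0,0,0.02,0,0,0],
    [0,0,0.02,0,0,0],
  ],
)

```text
time_s: 6.8
tcp_pos: [0.4829, -0.2159, 0.0583]
eef_rot: [179.8, 0.0, -106.0]
contact_force: [-9.5, 6.9, 23.9]
gripper_width: 0.0002
```

```bash
python3 - <<'E'
from h import *
st=status.get_state(); p=st["tcp_pos"]; print(p,st["contact_force"],st["moment"])
im,d=imaging.capture("side"); cv2.imwrite("pics/side3.png",im)
cv2.imwrite("pics/side3z.png",cv2.resize(im[140:230,240:350],None,fx=6,fy=6,interpolation=cv2.INTER_CUBIC))
E
```

```text
[ 0.48288587 -0.21592043  0.05832828] [-9.45796435  6.8890197  23.89226262] [ 2.49368376  3.69705096 -0.01846468]
```

View pics/side3z.png

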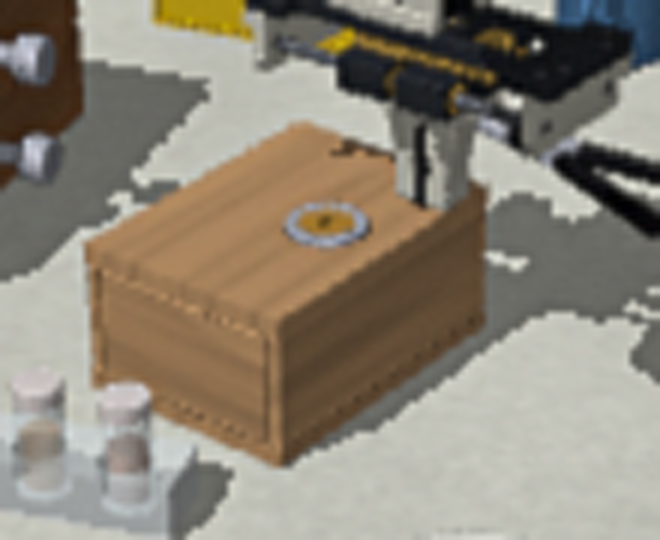

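The lid is shut: the side view shows a closed seam, and the force is 24 N against the stop. At 24 N the offset comes out as 0.0875−0.0583 ≈ 29 mm. Next I'll refine the stand and key position.

```bash
python3 - <<'E'
from h import *
c=plane("top",229.4,189.6,.042)
L=plane("top",208.9,189.6,.042);Rr=plane("top",249.9,189.6,.042)
print("stand c",c,"yaw if axis aligned",np.degrees(np.arctan2(*(L-Rr)[:2][::-1]))-90)
# side view stand top corners from zs2 (9x, origin 205,225)
pts=[(105,398),(262,432),(447,165),(290,150)]
W=[plane("side",205+a/9-.5,225+b/9-.5,.042) for a,b in pts]
for w in W: print(w)
W=np.array(W); print("c side",W.mean(0), np.degrees(np.arctan2(*((W[0]+W[1]-W[2]-W[3])[:2][::-1])))-90, np.linalg.norm((W[0]+W[1]-W[2]-W[3])/2),np.linalg.norm((W[0]+W[3]-W[2]-W[1])/2))
t=cv2.imread("pics/top0.png").astype(float); 
# soft top-view edges: profile across stand
g=cv2.cvtColor(t.astype(np.uint8),cv2.COLOR_BGR2HSV)[...,1].astype(float)
# stand front/left/right edges via saturation crossing at row bands
for v in range(184,198,3):
    row=g[v,200:262]; th=(row[:4].mean()+np.median(row[12:48]))/2
    a=np.where(row>th)[0]; i=a[0]; j=a[-1]
    print(v,200+i-1+(th-row[i-1])/(row[i]-row[i-1]), 200+j+(row[j]-th)/(row[j]-row[j+1]))
for u in range(211,250,6):
    col=t[175:206,u].max(1); s=g[175:206,u]; th=(s[:3].mean()+np.median(s[9:20]))/2
    a=np.where(s>th)[0]; i=a[0]; print(u,175+i-1+(th-s[i-1])/(s[i]-s[i-1]), [int(x) for x in t[193:204,u,2]])
E
```

```text
stand c [0.53992331 0.19403435 0.042     ] yaw if axis aligned 4.1293991929682505
[0.55813474 0.26347392 0.042     ]
[0.51094761 0.25988195 0.042     ]
[0.51733659 0.13166642 0.042     ]
[0.56438653 0.14243442 0.042     ]
c side [0.53770137 0.19936418 0.042     ] 2.903223475356029 0.12478768509835204 0.047662440669284746
184 208.98790322580646 249.50274725274724
187 209.0 250.2
190 208.9172794117647 249.96746575342465
193 208.59333333333333 249.64606741573033
196 208.5064935064935 249.6078431372549
211 182.1599099099099 [115, 115, 120, 118, 95, 50, 43, 101, 164, 176, 175]
217 182.17117117117118 [104, 114, 120, 119, 99, 55, 44, 76, 102, 104, 105]
223 182.33561643835617 [64, 78, 112, 119, 100, 57, 38, 63, 98, 104, 102]
229 182.46904761904761 [114, 112, 117, 121, 110, 63, 35, 64, 99, 105, 103]
235 182.45833333333334 [114, 111, 114, 118, 109, 64, 35, 64, 100, 106, 105]
241 182.6238095238095 [65, 69, 97, 114, 110, 71, 38, 55, 96, 106, 106]
247 182.70138888888889 [65, 64, 61, 76, 102, 70, 39, 57, 98, 106, 104]
```

```bash
python3 rel.py .4 0 .2 -86
```

```text
t 6.85 tcp [ 0.4829 -0.2159  0.0583] rot [ 1.7980e+02  1.0000e-02 -1.0605e+02] F [-9.46  6.31 25.1 ] M [ 2.416  3.701 -0.012] w 0.0005
shift [-0.9231  0.6992 -0.7057] turn [ 0.0021  0.0005 -0.2228]
```

Request:
apply_moves(
  moves=[
    [0,0,-0.3,0,0,0],
    [-0.2,0.15,-0.6,0,0,-0.1],
    [-0.92,0.7,-0.6,0,0,-0.22],
    [-0.92,0.7,-0.6,0,0,-0.22],
    [-0.92,0.7,-0.6,0,0,-0.22],
    [-0.92,0.7,-0.6,0,0,-0.22],
    [-0.92,0.7,-0.6,0,0,-0.22],
  ],
  hand=-1,
)

```text
time_s: 7.72
tcp_pos: [0.4, 0.0001, 0.1794]
eef_rot: [179.9, 0.1, -86.1]
contact_force: [-0.4, 0.3, -0.9]
gripper_width: 0.0651
```

```bash
python3 rel.py .5405 .1615 .14 -86.8
```

```text
t 7.725 tcp [4.000e-01 1.000e-04 1.794e-01] rot [ 1.7989e+02  1.0000e-01 -8.6120e+01] F [-0.38  0.29 -0.94] M [-0.016  0.057  0.014] w 0.0651
shift [-0.7573 -0.7557  0.1968] turn [0.0012 0.0011 0.0076]
```

Request:
apply_moves(
  moves=[
    [-0.757,-0.756,0.2,0,0,0.008],
    [-0.757,-0.756,0.2,0,0,0.008],
    [-0.757,-0.756,0.2,0,0,0.008],
    [-0.757,-0.756,0.2,0,0,0.008],
    [-0.757,-0.756,0.2,0,0,0.008],
    [-0.757,-0.756,0.2,0,0,0.008],
  ],
)

```text
time_s: 8.48
tcp_pos: [0.5408, 0.1596, 0.1386]
eef_rot: [179.8, 0.0, -87.0]
contact_force: [-0.5, -0.1, 0.9]
gripper_width: 0.0881
```

```bash
python3 rel.py .5405 .1615 .08 -86.8; python3 - <<'E'
from h import *
p=status.get_state()["tcp_pos"]
for n,(x0,x1,y0,y1) in(("top",(190,290,130,220)),("side",(190,300,180,290))):
    im,d=imaging.capture(n); cv2.imwrite(f"pics/{n}4.png",im)
    a=cv2.resize(im[y0:y1,x0:x1],None,fx=5,fy=5,interpolation=cv2.INTER_CUBIC)
    for q in (p,p+[0,0,.029],p+[0,0,.048]):
        uv=(proj(n,q)-[x0,y0]+.5)*5; cv2.drawMarker(a,tuple(int(x) for x in uv),(0,0,255),0,10)
    cv2.imwrite(f"pics/{n}4z.png",a)
E
```

```text
t 8.475 tcp [0.5408 0.1596 0.1386] rot [ 1.7981e+02  4.0000e-02 -8.6970e+01] F [-0.54 -0.09  0.89] M [-0.039  0.123  0.009] w 0.0881
shift [-9.400e-03 -1.000e-04  2.929e-01] turn [ 0.0021  0.0004 -0.0019]
```

View pics/side4z.png

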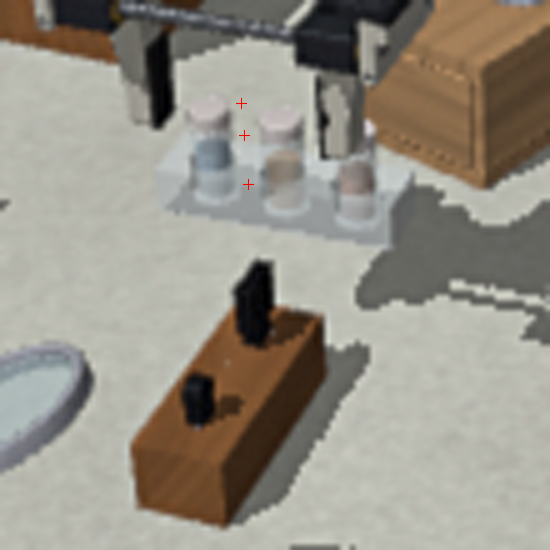

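View pics/top4.png

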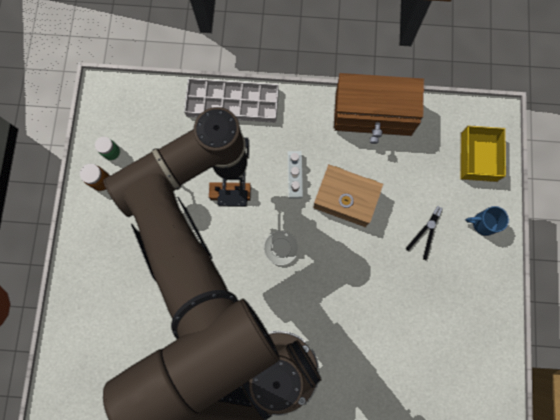

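```bash
python3 - <<'E'
from h import *
t=cv2.imread("pics/top4.png"); s=cv2.imread("pics/side3.png")
cv2.imwrite("pics/zb4.png",cv2.resize(t[155:235,305:390],None,fx=7,fy=7,interpolation=cv2.INTER_CUBIC))
for n,im,roi in(("top",t,(300,400,155,235)),("side",s,(270,315,160,190))):
    h=cv2.cvtColor(im,cv2.COLOR_BGR2HSV).astype(float); k=im[roi[2]:roi[3],roi[0]:roi[1]]
    hh=h[roi[2]:roi[3],roi[0]:roi[1]]
    m=(hh[...,1]>150)&(hh[...,0]>14)&(hh[...,0]<30)
    for st,c,mm in blobs(k,m,5): print(n,"yellow",st[4],c+[roi[0],roi[2]],plane(n,c[0]+roi[0],c[1]+roi[2],.0915))
    m=(hh[...,1]<90)&(k.max(2)>100)&(hh[...,2]>110)  # collar grey
    for st,c,mm in blobs(k,m,12):
        if st[2]<20: print(n,"grey",st,c+[roi[0],roi[2]],plane(n,c[0]+roi[0],c[1]+roi[2],.0905))
# lid outline in top
h=cv2.cvtColor(t,cv2.COLOR_BGR2HSV)
m=((h[...,1]>80)&(h[...,2]>110)).astype(np.uint8); k=np.zeros_like(m);k[160:232,308:388]=1
m=cv2.morphologyEx(m*k,cv2.MORPH_CLOSE,np.ones((15,15)))
c=max(cv2.findContours(m,0,1)[0],key=cv2.contourArea)
P=np.array([plane("top",*q,.0875)[:2] for q in c[:,0]],np.float32)*1000
re=cv2.minAreaRect(P); print(re, cv2.boxPoints(re))
for a,b in (("side",(240.5,240.8)),("top",(239.4,188.6))): print(plane(a,*b,.065))
E
```

```text
top yellow 42 [345.85714286 200.11904762] [ 0.52149971 -0.16846546  0.0915    ]
top grey [ 38  38  16  15 125] [345.544 200.016] [ 0.52197327 -0.16759594  0.0905    ]
side yellow 21 [293.9047619  176.76190476] [ 0.52155909 -0.16535453  0.0915    ]
side grey [41  2  4 14 39] [312.23076923 168.82051282] [ 0.48711571 -0.23796927  0.0905    ]
side grey [17 13 15  9 64] [293.65625 177.125  ] [ 0.52208845 -0.16458109  0.0905    ]
((545.3800048828125, -175.87615966796875), (177.4286346435547, 130.97633361816406), 73.90596771240234) [[ 457.86554  -242.9593  ]
 [ 583.7087   -279.26788 ]
 [ 632.8945   -108.793015]
 [ 507.05133   -72.484436]]
[0.53987294 0.16428768 0.065     ]
[0.54011227 0.1602641  0.065     ]
```

View pics/zb4.png

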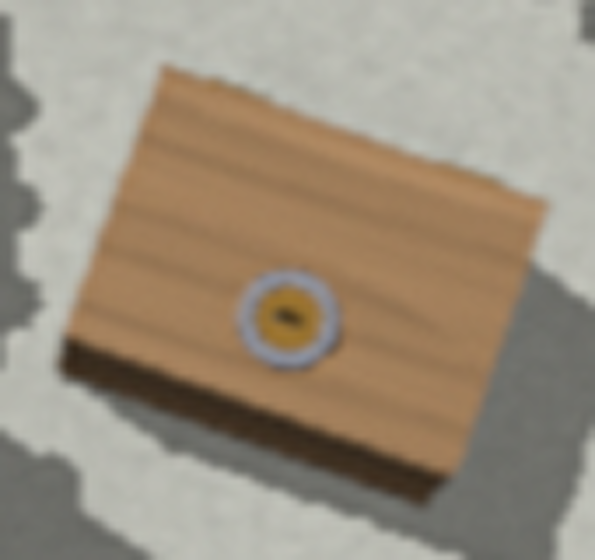

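Top view with the lid shut: lock at (345.7,200.1), which gives about (0.5217, −0.167). The box yaw is −16.1°. The side and top views differ by 3.5 mm in y for both the key and the lock, so I'm using the midpoint. Now I'll descend on the key.

Request:
apply_moves(
  moves=[
    [-0.012,0,0.15,0,0,0],
    [-0.012,0,0.3,0,0,0],
    [-0.012,0,0.4,0,0,0],
    [-0.012,0,0.48,0,0,0],
    [-0.012,0,0.54,0,0,0],
    [-0.012,0,0.575,0,0,0],
    [-0.012,0,0.575,0,0,0],
    [-0.012,0,0.575,0,0,0],
  ],
)

```text
time_s: 9.57
tcp_pos: [0.5406, 0.1627, 0.025]
eef_rot: [179.9, 0.1, -86.9]
contact_force: [0.0, -0.2, 0.2]
gripper_width: 0.0875
```

```bash
python3 rel.py .5405 .162 .022 -86.8; python3 - <<'E'
from h import *
p=status.get_state()["tcp_pos"]
for n,(x0,x1,y0,y1) in(("side",(190,290,190,290)),):
    im,d=imaging.capture(n); cv2.imwrite(f"pics/{n}5.png",im)
    a=cv2.resize(im[y0:y1,x0:x1],None,fx=6,fy=6,interpolation=cv2.INTER_CUBIC)
    for q in (p+[0,0,.028],p+[0,0,.0468]):
        uv=(proj(n,q)-[x0,y0]+.5)*6; cv2.drawMarker(a,tuple(int(x) for x in uv),(0,0,255),0,10)
    cv2.imwrite(f"pics/{n}5z.png",a)
E
```

```text
t 9.575 tcp [0.5406 0.1627 0.025 ] rot [ 1.7994e+02  1.1000e-01 -8.6930e+01] F [ 0.02 -0.17  0.22] M [-0.011  0.111  0.048] w 0.0875
shift [0.0037 0.0006 0.0151] turn [ 0.0007  0.0012 -0.0015]
```

View pics/side5z.png

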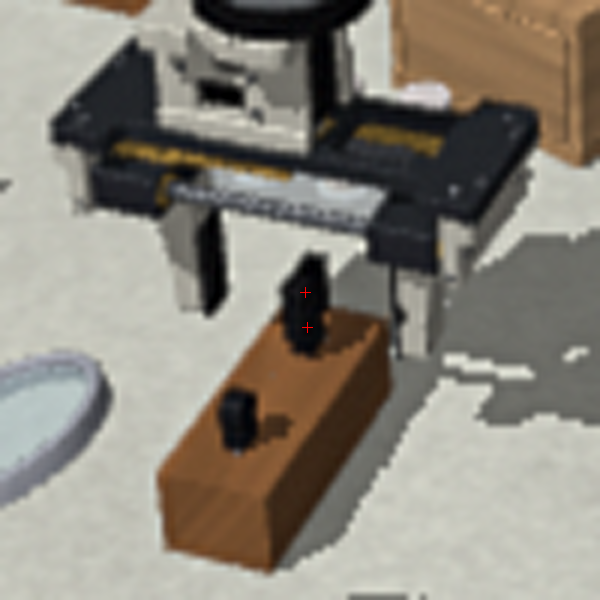

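Request:
apply_moves(
  moves=[
    [0,0,0.01,0,0,0],
    [0,0,0.01,0,0,0],
    [0,0,0.01,0,0,0],
    [0,0,0.01,0,0,0],
    [0,0,0.01,0,0,0],
    [0,0,0.01,0,0,0],
    [0,0,0.01,0,0,0],
    [0,0,0.01,0,0,0],
  ],
  hand=1,
  grip_force=40,
)

```text
time_s: 10.62
tcp_pos: [0.5406, 0.1628, 0.0231]
eef_rot: [179.9, 0.1, -86.9]
contact_force: [0.6, 0.5, -0.5]
gripper_width: 0.0133
```

Request:
apply_moves(
  moves=[
    [0,0,0,0,0,0],
    [0,0,0,0,0,0],
    [0,0,0,0,0,0],
  ],
)

```text
time_s: 11.0
tcp_pos: [0.5413, 0.1631, 0.0233]
eef_rot: [-180.0, 0.1, -86.9]
contact_force: [4.2, 0.0, -0.5]
gripper_width: 0.01
```

Request:
apply_moves(
  moves=[
    [0,0,-0.05,0,0,0],
    [0,0,-0.1,0,0,0],
    [0,0,-0.2,0,0,0],
    [0,0,-0.35,0,0,0],
    [0,0,-0.55,0,0,0],
    [0,0,-0.6,0,0,0],
    [0,0,-0.6,0,0,0],
    [0,0,-0.6,0,0,0],
  ],
)

```text
time_s: 12.0
tcp_pos: [0.5402, 0.1623, 0.1421]
eef_rot: [179.9, 0.1, -86.9]
contact_force: [-0.0, 0.6, -1.3]
gripper_width: 0.01
```

```bash
python3 rel.py .5217 -.1668 .142 -106.2; python3 - <<'E'
from h import *
p=status.get_state()["tcp_pos"]
for n,(x0,x1,y0,y1) in(("side",(190,290,140,240)),):
    im,d=imaging.capture(n); cv2.imwrite(f"pics/{n}6.png",im)
    a=cv2.resize(im[y0:y1,x0:x1],None,fx=6,fy=6,interpolation=cv2.INTER_CUBIC)
    cv2.imwrite(f"pics/{n}6z.png",a)
E
```

```text
t 12.0 tcp [0.5402 0.1623 0.1421] rot [ 1.7988e+02  1.0000e-01 -8.6940e+01] F [-0.01  0.57 -1.31] M [0.026 0.086 0.013] w 0.01
shift [ 1.6383  0.1804 -0.0021] turn [0.0015 0.0009 0.214 ]
```

View pics/side6z.png

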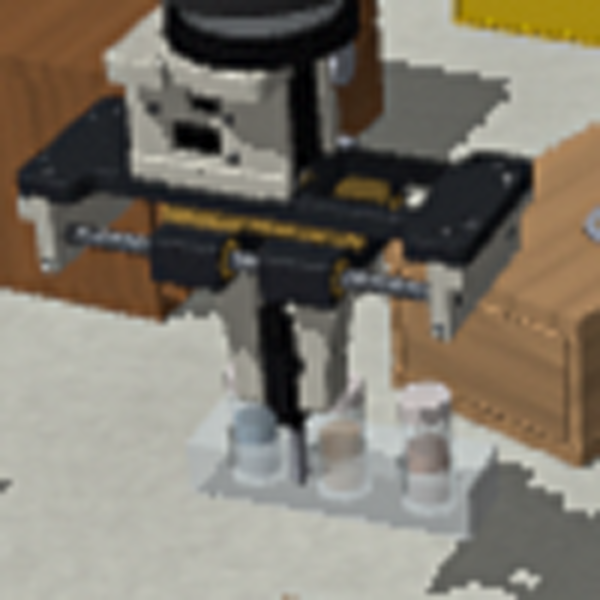

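The side view shows the key held upright between the fingers, with the blade tip at about (240,220). I'll check it against the prediction.

```bash
python3 - <<'E'
from h import *
p=status.get_state()["tcp_pos"]; sz=.042+p[2]-.0233
print("expected tip",proj("side",[p[0],p[1],sz-.033]),"blade mid",proj("side",[p[0],p[1],sz-.015]))
im=cv2.imread("pics/side6.png")
for v in range(206,224): print(v,im[v,233:247].mean(1).astype(int))
E
```

```text
expected tip [239.08620125 220.49409773] blade mid [238.6061812 214.5770417]
206 [122  40  10  15  16   1  46 159 157 154 153 114  79 111]
207 [121  60  17  14  18   0  47 153 153 152 149 112  99 142]
208 [118 100  47  15  18   7  19  71  92 132 126 124 154 154]
209 [116 106  89  25   5   6   0  27 114 184 184 181 182 165]
210 [115 105  91  48  37  16   0  58 195 198 193 177 161 153]
211 [119 102  92 131 139  79  25  63 176 191 168 156 154 151]
212 [118 100  91 137 185 131  73  74 171 184 142 128 127 132]
213 [118 106 117 153 175 133  92  75 167 164 123 114 121 128]
214 [152 154 149 158 172 139  97  69 124 115 116 113 120 126]
215 [166 160 152 155 167 141 109  70 119 130 120 115 121 124]
216 [156 149 142 146 165 142 111  70 120 147 133 127 127 132]
217 [154 145 137 144 171 143 114  68 113 141 135 132 142 148]
218 [154 144 142 159 173 144 124  68  94 132 134 132 151 157]
219 [168 161 169 175 171 143 125  71 126 144 152 163 166 165]
220 [181 169 168 158 157 152 130  93 149 161 182 171 168 165]
221 [156 153 154 151 152 153 151 147 154 156 183 181 172 166]
222 [149 151 150 151 151 152 153 153 152 153 171 185 185 184]
223 [152 153 152 152 152 150 151 151 151 150 154 157 163 164]
```

Request:
apply_moves(
  moves=[
    [0.3,0.03,0,0,0,0.05],
    [0.6,0.06,0,0,0,0.1],
    [0.9,0.1,0,0,0,0.21],
    [0.95,0.1,0,0,0,0.21],
    [0.95,0.1,0,0,0,0.21],
    [0.95,0.1,0,0,0,0.21],
  ],
)

```text
time_s: 12.8
tcp_pos: [0.5305, -0.0277, 0.1413]
eef_rot: [179.8, 0.0, -105.8]
contact_force: [-0.5, 0.7, -1.0]
gripper_width: 0.0098
```

```bash
python3 rel.py .5217 -.1662 .118 -106.2
```

```text
t 12.8 tcp [ 0.5305 -0.0277  0.1413] rot [ 1.7982e+02  2.0000e-02 -1.0576e+02] F [-0.54  0.7  -1.  ] M [ 0.079  0.072 -0.048] w 0.0098
shift [ 0.6787 -0.1459  0.1156] turn [0.002  0.0003 0.0049]
```

Request:
apply_moves(
  moves=[
    [0.3,-0.06,0.02,0,0,0.005],
    [0.55,-0.12,0.04,0,0,0.005],
    [0.679,-0.146,0.06,0.002,0,0.005],
    [0.679,-0.146,0.06,0.002,0,0.005],
    [0.679,-0.146,0.07,0.002,0,0.005],
    [0.679,-0.146,0.07,0.002,0,0.005],
  ],
)

```text
time_s: 13.55
tcp_pos: [0.522, -0.1651, 0.127]
eef_rot: [180.0, 0.0, -106.1]
contact_force: [-0.2, 0.1, 0.0]
gripper_width: 0.01
```

```bash
python3 rel.py .5217 -.1662 .118 -106.2;  python3 - <<'E'
from h import *
p=status.get_state()["tcp_pos"]
for n,(x0,x1,y0,y1) in(("side",(260,340,130,200)),("top",(310,390,150,220))):
    im,d=imaging.capture(n); cv2.imwrite(f"pics/{n}7.png",im)
    a=cv2.resize(im[y0:y1,x0:x1],None,fx=8,fy=8,interpolation=cv2.INTER_CUBIC)
    for q in ([p[0],p[1],p[2]+.0187-.033],[p[0],p[1],.0915]):
        uv=(proj(n,q)-[x0,y0]+.5)*8; cv2.drawMarker(a,tuple(int(x) for x in uv),(0,0,255),0,8);print(n,uv)
    cv2.imwrite(f"pics/{n}7z.png",a)
E
```

```text
t 13.55 tcp [ 0.522  -0.1651  0.127 ] rot [ 1.7999e+02  3.0000e-02 -1.0610e+02] F [-0.24  0.11  0.02] M [-0.022  0.081 -0.008] w 0.01
shift [ 0.006 -0.     0.045] turn [0.0001 0.0003 0.0011]
side [273.63107032 330.03182903]
side [273.82430244 378.23173025]
top [287.83369881 391.03110756]
top [281.93833915 402.95089595]
```

View pics/side7z.png

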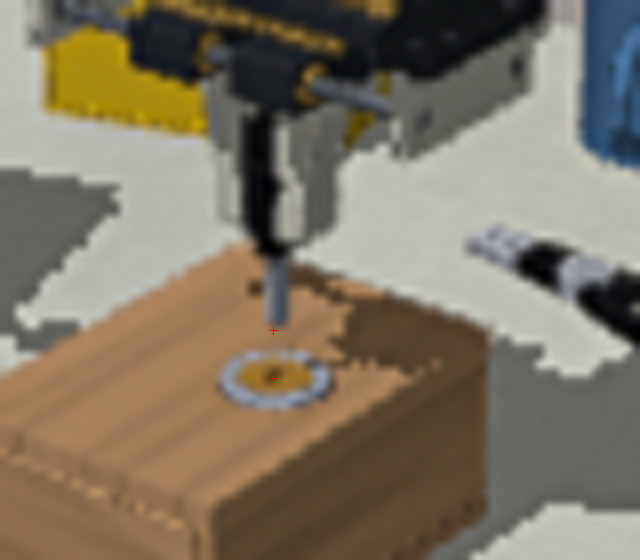

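View pics/top7z.png

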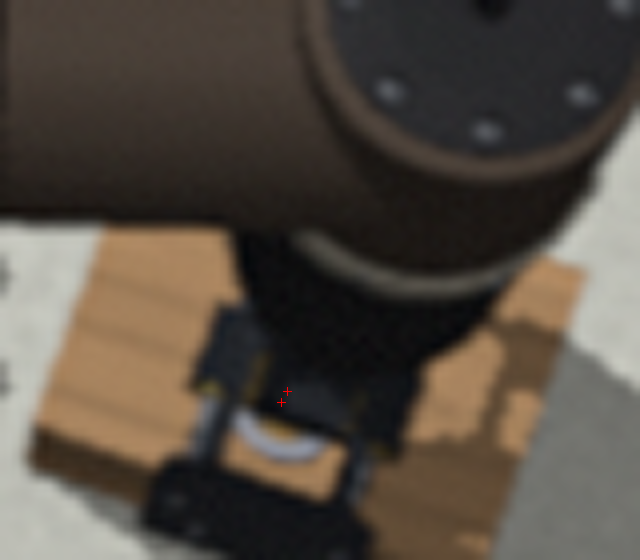

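In the side view the blade tip is at zoom (277,326), directly above the lock centre at (275,378), about 0.8 mm to its right. I'll apply a small correction and descend, watching the force.

Request:
apply_moves(
  moves=[
    [0.008,-0.003,0.04,0,0,0],
    [0.008,-0.003,0.08,0,0,0],
    [0.008,-0.003,0.1,0,0,0],
    [0.008,-0.003,0.11,0,0,0],
    [0.008,-0.003,0.12,0,0,0],
    [0.008,-0.003,0.13,0,0,0],
    [0.008,-0.003,0.13,0,0,0],
  ],
)

```text
time_s: 14.52
tcp_pos: [0.5223, -0.1671, 0.1012]
eef_rot: [-180.0, 0.0, -106.1]
contact_force: [0.2, -0.4, -0.7]
gripper_width: 0.0098
```

Request:
apply_moves(
  moves=[
    [0,0,0.01,0,0,0],
    [0,0,0.02,0,0,0],
    [0,0,0.03,0,0,0],
    [0,0,0.04,0,0,0],
    [0,0,0.04,0,0,0],
  ],
)

```text
time_s: 15.15
tcp_pos: [0.5224, -0.1669, 0.093]
eef_rot: [-180.0, 0.0, -106.1]
contact_force: [1.5, 0.7, -0.3]
gripper_width: 0.0101
```

Request:
apply_moves(
  moves=[
    [0,-0.002,0.01,0,0,0],
    [0,-0.002,0.02,0,0,0],
    [0,-0.002,0.03,0,0,0],
    [0,-0.002,0.04,0,0,0],
    [0,-0.002,0.04,0,0,0],
  ],
)

```text
time_s: 15.78
tcp_pos: [0.5231, -0.1671, 0.0849]
eef_rot: [-179.9, 0.0, -106.1]
contact_force: [1.0, 0.3, 2.1]
gripper_width: 0.0098
```

Request:
apply_moves(
  moves=[
    [0,-0.002,0.01,0,0,0],
    [0,-0.002,0.02,0,0,0],
    [0,-0.002,0.03,0,0,0],
    [0,-0.002,0.04,0,0,0],
    [0,-0.002,0.04,0,0,0],
  ],
)

```text
time_s: 16.4
tcp_pos: [0.5232, -0.1671, 0.0763]
eef_rot: [-180.0, 0.0, -106.1]
contact_force: [1.8, -0.5, -1.6]
gripper_width: 0.01
```

Request:
apply_moves(
  moves=[
    [0,0,0.01,0,0,0],
    [0,0,0.02,0,0,0],
    [0,0,0.025,0,0,0],
    [0,0,0.025,0,0,0],
  ],
)

```text
time_s: 16.9
tcp_pos: [0.5231, -0.1671, 0.0721]
eef_rot: [-180.0, 0.0, -106.1]
contact_force: [-2.1, 2.5, 11.0]
gripper_width: 0.0099
```

Request:
apply_moves(
  moves=[
    [0,0,0.004,0,0,0],
    [0,0,0.007,0,0,0],
    [0,0,0.007,0,0,0],
  ],
)

```text
time_s: 17.27
tcp_pos: [0.5231, -0.1671, 0.072]
eef_rot: [-179.9, 0.0, -106.1]
contact_force: [-4.0, 2.7, 14.9]
gripper_width: 0.0097
```

```bash
python3 rel.py .5217 -.1662 .07 -106.2;  python3 - <<'E'
from h import *
for n,(x0,x1,y0,y1) in(("side",(260,330,140,200)),):
    im,d=imaging.capture(n); cv2.imwrite(f"pics/{n}8.png",im)
    a=cv2.resize(im[y0:y1,x0:x1],None,fx=10,fy=10,interpolation=cv2.INTER_CUBIC)
    cv2.imwrite(f"pics/{n}8z.png",a)
E
```

```text
t 17.275 tcp [ 0.5231 -0.1671  0.072 ] rot [-1.7995e+02  2.0000e-02 -1.0608e+02] F [-3.97  2.72 14.93] M [ 1.313  1.566 -0.029] w 0.0097
shift [-0.0025  0.0082  0.0098] turn [-0.0006  0.0003  0.0013]
```

View pics/side8z.png

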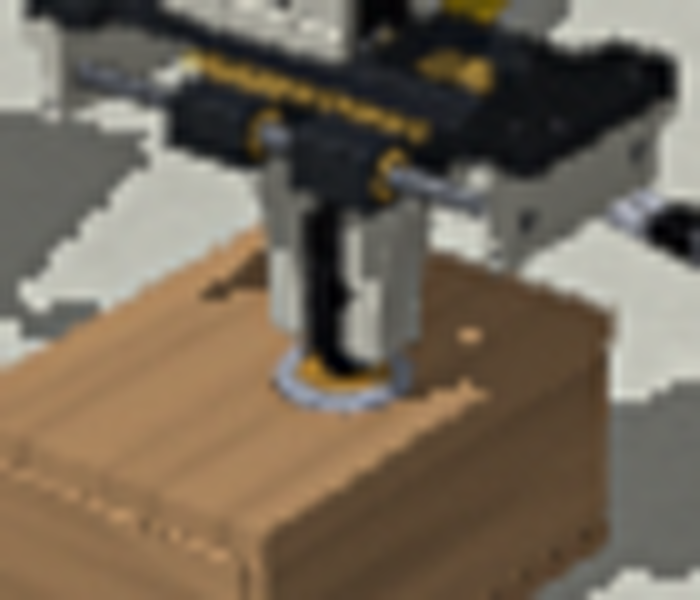

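The side view shows the neck resting on the brass face at zoom (345,370). The force is 15 N with no further travel, and the TCP z of 0.072 matches the predicted 0.0728, so the key is home. Now I'll turn it clockwise, in stages.

Request:
apply_moves(
  moves=[
    [0,0,0.005,0,0,0],
    [0,0,0.005,0,0,0],
    [0,0,0.005,0,0,0.08],
    [0,0,0.005,0,0,0.16],
    [0,0,0.005,0,0,0.24],
    [0,0,0.005,0,0,0.32],
    [0,0,0.005,0,0,0.4],
    [0,0,0.005,0,0,0.4],
  ],
)

```text
time_s: 18.32
tcp_pos: [0.5233, -0.1669, 0.072]
eef_rot: [-179.9, 0.1, -142.2]
contact_force: [-3.6, 3.8, 13.3]
gripper_width: 0.0098
```

```bash
python3 rel.py .5231 -.1671 .072 -196.1
```

```text
t 18.325 tcp [ 0.5233 -0.1669  0.072 ] rot [-1.7995e+02  8.0000e-02 -1.4216e+02] F [-3.65  3.83 13.3 ] M [1.671 1.05  0.011] w 0.0098
shift [ 0.0014 -0.      0.0002] turn [-1.000e-04  1.100e-03  5.993e-01]
```

Request:
apply_moves(
  moves=[
    [0,0,0.005,0,0,0.08],
    [0,0,0.005,0,0,0.16],
    [0,0,0.005,0,0,0.24],
    [0,0,0.005,0,0,0.32],
    [0,0,0.005,0,0,0.4],
    [0,0,0.005,0,0,0.48],
    [0,0,0.005,0,0,0.56],
    [0,0,0.005,0,0,0.63],
    [0,0,0.005,0,0,0.63],
    [0,0,0.005,0,0,0.63],
  ],
)

```text
time_s: 19.58
tcp_pos: [0.5239, -0.1673, 0.0721]
eef_rot: [180.0, 0.2, 161.2]
contact_force: [-1.3, -0.1, 10.5]
gripper_width: 0.0102
```

```bash
python3 rel.py .5231 -.1671 .072 -196.1;  python3 - <<'E'
from h import *
for n,(x0,x1,y0,y1) in(("side",(260,330,140,200)),("top",(310,380,160,220))):
    im,d=imaging.capture(n); cv2.imwrite(f"pics/{n}9.png",im)
    a=cv2.resize(im[y0:y1,x0:x1],None,fx=10,fy=10,interpolation=cv2.INTER_CUBIC)
    cv2.imwrite(f"pics/{n}9z.png",a)
E
```

```text
t 19.575 tcp [ 0.5239 -0.1673  0.0721] rot [1.7998e+02 1.7000e-01 1.6117e+02] F [-1.28 -0.15 10.48] M [0.    0.415 0.044] w 0.0102
shift [ 0.004  -0.0002  0.0005] turn [ 0.0002  0.0019 -0.0303]
```

View pics/side9z.png

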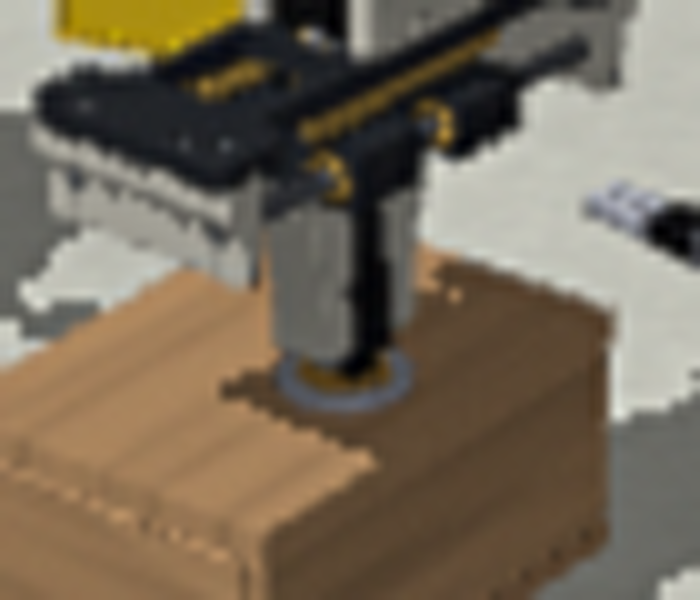

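View pics/top9z.png

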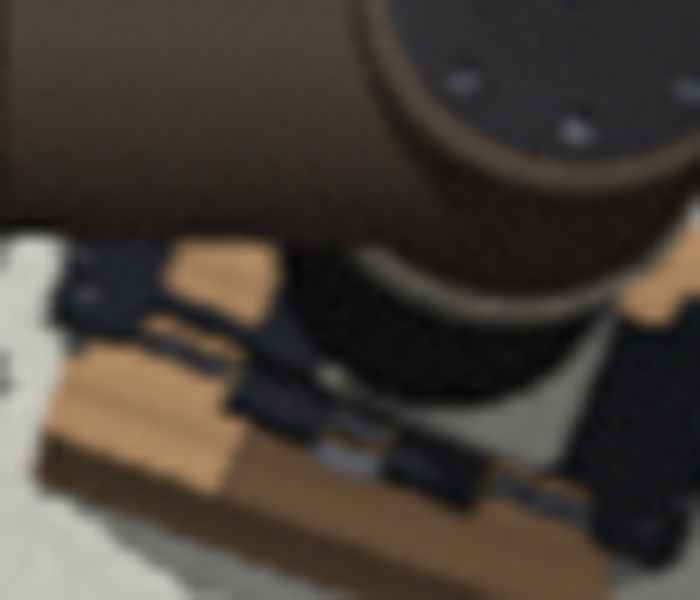

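Request:
apply_moves(
  moves=[
    [0.002,0,0.005,0,0,0.015],
    [0.002,0,0.005,0,0,0.03],
    [0.002,0,0.005,0,0,0.03],
    [0.002,0,0.005,0,0,0.03],
    [0.002,0,0.005,0,0,0.03],
    [0.002,0,0.005,0,0,0.03],
  ],
)

```text
time_s: 20.42
tcp_pos: [0.5239, -0.1674, 0.0721]
eef_rot: [180.0, 0.2, 158.5]
contact_force: [-2.4, 2.0, 10.3]
gripper_width: 0.0101
```

```bash
python3 rel.py .5231 -.1671 .072 -196.1;  python3 - <<'E'
from h import *
s=status.get_state(); print(s["qd"])
im,d=imaging.capture("side"); cv2.imwrite("pics/side10.png",im); cv2.imwrite("pics/side10z.png",cv2.resize(im[130:280,190:350],None,fx=4,fy=4,interpolation=cv2.INTER_CUBIC))
im,d=imaging.capture("top"); cv2.imwrite("pics/top10.png",im)
E
```

```text
t 20.425 tcp [ 0.5239 -0.1674  0.0721] rot [179.98   0.23 158.51] F [-2.37  1.98 10.28] M [0.44  0.587 0.085] w 0.0101
shift [ 0.0043 -0.0001  0.0004] turn [ 0.0001  0.0026 -0.0599]
[-0.06202056 -0.06618751  0.0550317   0.04856807 -0.07038785  0.02158029]
```

View pics/side10z.png

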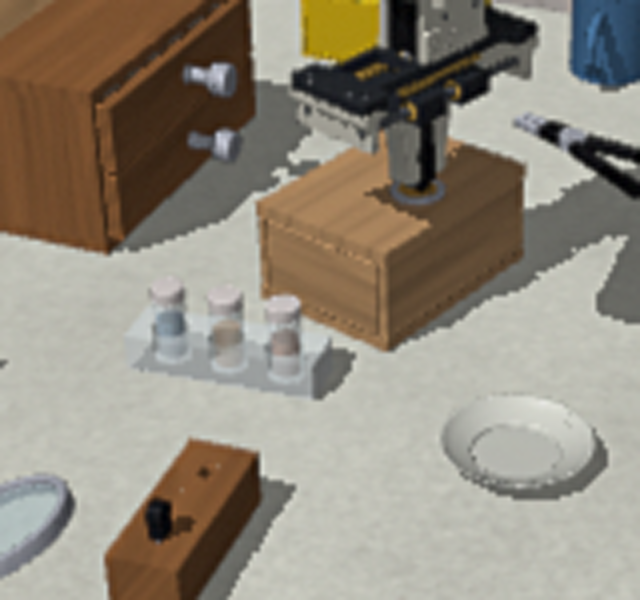

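View pics/top10.png

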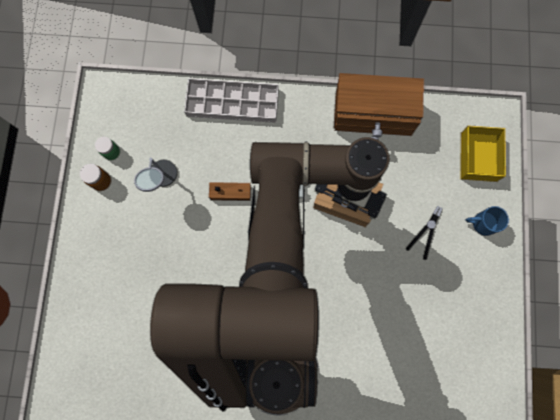

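Everything checks out. The key has turned 95°, and the wrist moment of 0.085 N·m matches the lock's 0.09 N·m spring. The lid is shut, the push is 10 N, and the pictures show the small key in the stand, the vials, saucer, crimper and magnifier where they were. Handing in.

```bash
python3 -c "
from plant import r,status
print(r.close_job()); s=status.get_state(); print(s['time_s'],s['tcp_pos'],s['contact_force'],s['moment'],s['gripper_width'])"
```

```text
the job is handed in; nothing more can be done
None
the job is handed in; nothing more can be done
```

I handed the job in at about 20.5 s, with the key fully in, turned about 95° clockwise and still gripped. I pressed the lid shut against its stop (24 N). I then took the square-headed key and pushed it past both pins until the shoulder sat on the lock face (15 N, no further travel). No verdict came back.

**Last checks, just before handing in:**
- **Depth:** TCP z was 0.0721 m; I predicted 0.0728 m for fully home. I was pushing down with about 10 N.
- **Turn:** the wrist moment was 0.085 N·m, against the lock's stated 0.09 N·m. I had no direct reading of the lock angle, so "past 1.25 rad" is inferred from this moment and the 95° tool turn.
- **Grip:** the opening was 10 mm, matching the key's thickness, at a commanded 40 N. The arm was nearly still.
- **Bystanders:** the small key, vials, saucer, crimping tool and magnifier looked unmoved in the pictures. I judged this by eye and did not measure it.

**What disagreed:**
- **Tool height:** the real fingertips sit about 28 mm above the reported TCP, as the depth image and the lid contact both showed. My first press therefore stopped with the lid still ajar. I re-measured, corrected for the offset, and pressed again.
- **Camera positions:** the two cameras differed by about 3.5 mm in y. I used the midpoint, and the key went in without a search.

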